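Hold a bursting-test ball up to the microscope in front of a hung background

TASK

The bursting-test ball has to be checked for scratches under the microscope: first hang the white folded background over the crossbar opposite the lens, centred on the bar and straight along it, and let go of it. Then lift the ball tray by its black handle, level enough that the loose steel ball never leaves its pocket, and bring the ball in front of the lens, centred on the lens axis with the centre of the ball 45 mm from the lens front. Finish while still holding the tray there, level and still and clear of the stand; do not touch the ball, do not knock the tray against the stand or the background, and leave the cutter, the beaker and the tub where they are.

Things in the scene. Friction and masses are not known exactly. Their poses are not given: they have to be found in the camera images.
- stand: fixed imaging stand: 10 mm aluminium base plate 150 x 320 mm, a black USB microscope (barrel 34 mm thick, body 42 mm thick, 120 mm long in all, level, its axis 140 mm above the bench) on a 14 mm pillar at the +y side of the plate, and a steel crossbar on two posts at the -y side. Origin on the bench at the foot of the point 45 mm in front of the lens, z up; x along the crossbar, y towards the microscope (the lens looks to -y). No part of the stand is taller than 200 mm
- focus (a point): point in the air on the lens axis, 45 mm in front of the lens, 140 mm above the bench: the ball's centre belongs here. Axes as the stand's; free space around it: lens 45 mm to +y, crossbar 100 mm to -y (the hung background's face 86 mm to -y), open to -x and +x
- bar_mid (a point): centre of the crossbar (round steel, 10 mm thick, 240 mm long between 18 mm square end blocks, axis 190 mm above the bench). x along the bar, z up; it lies 100 mm to -y of the focus point
- background: the white folded background as a body, loose, about 85 g (same axes as background_mid, origin under its centre at its lower edges)
- background_mid (a point): centre (half-way up) of the white background: a 3 mm acrylic sheet folded into a narrow inverted U, 110 mm long (x), 28 mm thick (y), 95 mm tall (z), open below with a 22 mm gap between its two legs, the fold bevelled on top (the bevels begin 9 mm below the top). It starts standing on the bench on its legs and can be gripped across its 28 mm thickness, from above, near the top. Hung on the bar, this point is 39 to 40 mm below the bar's axis
- tray: the ball tray, loose, about 200 g without the ball: aluminium plate 170 x 56 x 6 mm (x, y, z) on 4 mm feet with an upright handle; origin on its underside at the centre of the plate, plate top 10 mm above it; x towards the end with the ball, z up. It starts standing on the bench with its ball end away from the robot
- tray_grip (a point): centre of the tray's black handle bar, 52 mm long (x) x 14 mm wide (y) x 18 mm high (z), carried on two 8 mm rods, 55 mm above the tray's underside. Axes as the tray's; the pocket lies 75 mm to +x of it and 45 mm lower
- tray_pocket (a point): centre of the ball pocket at the plate's top face: a round hole, 13 mm across, through the plate, in whose edge the ball sits. The seated ball's centre is about 11 mm above this point; a tilt of 25 to 30 degrees or a hard jerk rolls it out
- ball: the loose polished steel ball as a body, 67 g (turns freely)
- ball_center (a point): centre of the steel ball, 25.4 mm across, seated in the tray's pocket (its axes turn with the ball)
- cutter: bystander: black round sample cutter, 132 mm base, 110 mm tall; origin under its centre
- beaker: bystander: amber beaker with three tools, 72 mm across, 160 mm tall with the tools; origin under its centre
- tub: bystander: blue open tub of cut fabric discs, 110 x 110 x 30 mm; origin under its centre
Things that resemble listed ones, but are neither listed nor needed, are in the scene too. There is more than one size of the background; the job needs the largest.

How it is judged:
By the outcome, as a careful person would: the job done as asked, in the order asked, and still so for the second after the job is handed in, while the arm keeps its last pose, push and grip.
It also fails if it takes over 72 s, if anything falls off the work surface, if the arm or the gripper's body presses on something with over 40 N, if the wrist force passes 120 N, or if a joint passes its speed limit or range.

ROBOT

A 6-joint arm with a two-finger parallel gripper is mounted at the origin on the work surface. World frame = base frame: x ahead of the robot, y to its left, z up, the work surface at z = 0. Lengths are in m, angles in rad, forces in N, time in s.
With the tool pointing down it reaches from about 0.4 to 0.825 m from the base axis. Payload 7 kg.
Tool frame: the origin (TCP) lies at the very end of the fingers, on their centre line; the grasp point (between the pads) lies 19 mm behind it; z points along the fingers, x is the direction in which the jaws open and shut, and the axes are right-handed (so a half turn about z gives the same grasp; the last joint's range is limited). The gripper opens to 88 mm and grips with 3 to 60 N. Pads are 19 mm wide; open, the fingers measure 130 mm over their backs; the gripper's body (78 mm by 193 mm) begins 47 mm behind the grasp point.
Start: joints at [-0.962, 0.359, 0.012, 0, -1.224, -0.288], TCP at [0.213, -0.641, 0.227] pointing down, gripper open.
Joint ranges: [-3.07, 3.07], [-1.43, 2.12], [-1.02, 1.25], [-3.03, 1.67], [-3.05, -0], [-3.03, 3.03]. Speed limits (rad/s): [2.39, 2.39, 3.01, 3.14, 3.14, 3.14].

INTERFACE

Orientations are given as [roll, pitch, yaw] about the fixed x, y, z axes, in that order (R = Rz(yaw) Ry(pitch) Rx(roll)).
In Python, from station import telemetry, grab_frame, arm, regions_of, pinpoint gives the robot as it stands. The module is installed in compiled form; this text tells all that it offers.
- The arm moves only by the shell command python3 -m inch 'ROWS' [FORCE]. ROWS is text: rows parted by semicolons, each of 7 numbers parted by spaces: the opening, from 0 (shut) to 1 (fully open), then the shift along the world's x, y, z in cm, then the turn, a rotation vector about the world's x, y, z in degrees. A call has 1 to 12 rows; each row is the pose to reach, as a shift and turn from the pose measured when the call began; what a row does not reach only later rows make up. A row lasts 1/8 s, in which the tool goes at most 62.5 mm and 10.7 degrees, less where a joint would pass 70% of its speed; a pose out of reach is approached as far as the arm can. A call with a gripper value outside its range is refused whole. The fingers move at their own pace and stop on an object; FORCE is the grip in N (left out, the last holds). Time passes only in rows, so rows that repeat a pose let the fingers close. It gives the time, the measured TCP pose, the force and the opening at its end, in the units of the state.
- telemetry.get_state(): the state, without advancing time (a new reading comes with each control period).
- grab_frame(name): name is "scene" or "top"; returns a dict with "pixels" (384x512x3 uint8, red, green, blue), "fx", "fy", "cx", "cy" (pixels), "dist_coeffs" ([k1, k2, p1, p2, k3] as OpenCV has them; the pictures are not rectified), "R" (3x3) and "t" (3): a world point X has camera coordinates R X + t. Camera axes: x right, y down, z forward; pixel columns grow to the right and rows downward; lengths in m; the calibration is good to about 2 mm. A picture is of the moment at which its call begins. There is no depth.
- arm.job_done(): hands the job in, once; it reports no verdict.
Trained networks look in the newest picture that a camera, given by its name, has taken for a name from the list of things; names that differ only in an ending like _2 or _b are one class to them, and where a whole thing is asked for, a point or a joint stands for the part that bears it (a point fixed in the world has none). Each returns a list of dicts, best first, with "p" (0 to 1); they miss things now and then, are a little off and sometimes report something else, mostly with a low value. They report only what shows in the picture. A call takes as long as a camera call. They do not tell look-alikes from the thing itself.
- regions_of(camera, name): "pixels" (384x512 bool, what is visible of it) and "bbox" ([left, top, right, bottom] in pixels, round what is visible of it).
- pinpoint(camera, name): "location" ([column, row] in pixels: a listed point, or the origin of a listed thing).
The state is a dict: "t": time; "q": joint angles; "qd": joint speeds; "joint_efforts": joint torques, N m; "eef_pos": TCP position; "ee_rot": TCP orientation; "force": force on the tool from outside, world axes, zero at the start; "moment": the same for the moment, N m; "width": finger opening in m.
Only numpy, scipy, OpenCV 4.12 (cv2) and the standard library are available. Lean on these libraries where they do the work, as an engineer would, in place of code of your own. Each camera call takes 0.05 s, during which the arm holds its last target. There are 200 camera calls.

## Working session

There is one attempt and no reset: what is moved stays moved. The work goes in short steps, Python scripts to look and compute and a shell command to move; the robot and the scene stay as the last step left them, time stands still between calls to the robot, and variables do not carry over. Pictures are saved under pics/ and viewed, about 8 in all and at most 12, crops included, and the job is handed in when it is done.

```bash
mkdir -p pics
cat > h.py <<'E'
import numpy as np,cv2
from station import telemetry,grab_frame,arm,regions_of,pinpoint
def K(f): return np.array([[f['fx'],0,f['cx']],[0,f['fy'],f['cy']],[0,0,1.]])
def ray(f,uv):
    p=cv2.undistortPoints(np.array([[uv]],float),K(f),np.array(f['dist_coeffs'],float)).ravel()
    R=np.array(f['R']);t=np.array(f['t']);return -R.T@t,R.T@np.array([p[0],p[1],1])
def atz(f,uv,z):
    o,d=ray(f,uv);return o+d*(z-o[2])/d[2]
def tri(fs,uvs):
    A=np.zeros((3,3));b=np.zeros(3);rs=[]
    for f,u in zip(fs,uvs):
        o,d=ray(f,u);d/=np.linalg.norm(d);P=np.eye(3)-np.outer(d,d);A+=P;b+=P@o;rs.append((P,o))
    X=np.linalg.solve(A,b);return X,[np.linalg.norm(P@(X-o)) for P,o in rs]
def proj(f,X):
    R=np.array(f['R']);return cv2.projectPoints(np.array(X,float).reshape(-1,3),cv2.Rodrigues(R)[0],np.array(f['t'],float),K(f),np.array(f['dist_coeffs'],float))[0].reshape(-1,2)
def save(f,n,box=None,s=1):
    im=f['pixels'][:,:,::-1]
    if box: im=im[box[1]:box[3],box[0]:box[2]]
    cv2.imwrite('pics/'+n,cv2.resize(im,None,fx=s,fy=s,interpolation=cv2.INTER_CUBIC))
E
python3 - <<'E'
from h import *
np.set_printoptions(precision=4,suppress=True)
ims=[]
for c in('scene','top'):
    f=grab_frame(c);ims.append(f['pixels'][:,:,::-1]);print(c,f['fx'],'campos',-np.array(f['R']).T@f['t'])
    for n in ['focus','bar_mid','background','background_mid','tray','tray_grip','tray_pocket','ball_center','stand','cutter','beaker','tub']:
        print(n,[(np.round(d['location'],1).tolist(),round(d['p'],2)) for d in pinpoint(c,n)][:4])
cv2.imwrite('pics/a.png',ims[0]);cv2.imwrite('pics/b.png',ims[1])
s=telemetry.get_state();print(s['eef_pos'],s['ee_rot'],s['force'],s['width'],s['t'])
E
```

```text
scene 471.94882064886247 campos [1.0945 0.6961 0.915 ]
focus [([258.6, 227.9], 0.79)]
bar_mid [([231.5, 189.8], 0.89)]
background [([205.4, 157.4], 0.92), ([229.1, 169.6], 0.85), ([244.3, 191.1], 0.69)]
background_mid [([224.6, 161.6], 0.88), ([201.5, 149.9], 0.85), ([244.1, 183.2], 0.83)]
tray [([390.7, 334.8], 0.7)]
tray_grip [([402.4, 320.9], 0.82)]
tray_pocket [([367.7, 346.0], 0.77), ([224.2, 161.5], 0.34)]
ball_center [([370.0, 344.7], 0.42)]
stand [([255.6, 268.2], 0.66)]
cutter [([156.5, 206.9], 0.8)]
beaker [([301.3, 366.4], 0.92)]
tub [([311.5, 224.5], 0.85)]
top 376.66777852078343 campos [ 0.3523 -0.0547  1.1589]
focus [([227.6, 153.9], 0.8)]
bar_mid [([260.3, 148.4], 0.88), ([346.7, 141.2], 0.62)]
background [([314.8, 210.5], 0.8), ([356.1, 220.6], 0.58), ([391.6, 214.8], 0.5)]
background_mid [([357.7, 217.8], 0.71), ([394.5, 213.4], 0.57), ([313.2, 211.3], 0.46)]
tray [([118.3, 200.4], 0.72), ([356.0, 217.2], 0.42)]
tray_grip [([140.7, 137.6], 0.68), ([111.7, 204.8], 0.58)]
tray_pocket [([121.1, 180.7], 0.92)]
ball_center [([117.3, 179.2], 0.38), ([358.0, 218.1], 0.34), ([121.3, 181.4], 0.3), ([120.1, 200.4], 0.22)]
stand [([228.6, 165.3], 0.79), ([119.1, 180.0], 0.48)]
cutter [([345.8, 142.4], 0.6), ([139.2, 137.9], 0.48)]
beaker [([137.5, 136.0], 0.83)]
tub [([240.6, 237.6], 0.86), ([358.2, 217.8], 0.15)]
[ 0.2128 -0.6406  0.2266] [3.1416 0.     1.8916] [ 0.5323 -0.4055 -0.1589] 0.08781788741566071 1.3
```

View pics/a.png

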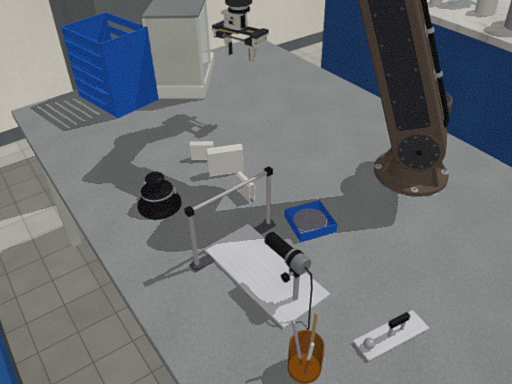

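View pics/b.png

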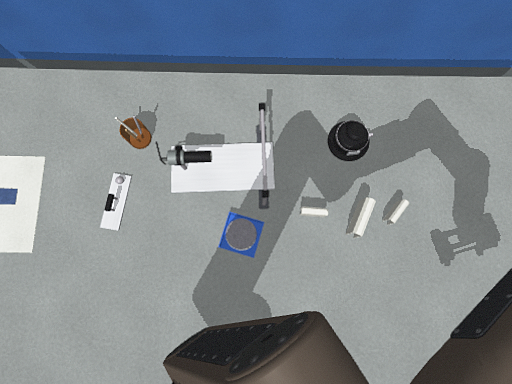

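The top view has the stand at (170–275, 100–210), with the lens facing right. The tray is at (116,200) with its ball at (120,180). Three white folds are at (314,211), (364,217) and (399,211), and the middle one looks the longest. Next I'll measure from enlarged crops.

Run:
```python
from h import *
np.set_printoptions(precision=4,suppress=True)
F={c:grab_frame(c) for c in('scene','top')}
a=cv2.resize(F['top']['pixels'][90:245,95:425,::-1],None,fx=2.4,fy=2.4,interpolation=cv2.INTER_CUBIC)
cv2.imwrite('pics/c.png',a)
a=cv2.resize(F['scene']['pixels'][130:370,180:440,::-1],None,fx=2.5,fy=2.5,interpolation=cv2.INTER_CUBIC)
cv2.imwrite('pics/d.png',a)
fs=[F['scene'],F['top']]
for n,u,v in [('focus',(258.6,227.9),(227.6,153.9)),('bar',(231.5,189.8),(260.3,148.4)),('bgmid',(224.6,161.6),(357.7,217.8)),('bgmid_b',(201.5,149.9),(394.5,213.4)),('bgmid_c',(244.1,183.2),(313.2,211.3)),('grip',(402.4,320.9),(111.7,204.8)),('pocket',(367.7,346),(121.1,180.7)),('stand',(255.6,268.2),(228.6,165.3))]:
    print(n,*tri(fs,[u,v]))
for n in('background','tray'):
  for c in('top','scene'):
    for r in regions_of(c,n):
        m=r['pixels'];rc=cv2.minAreaRect(np.argwhere(m)[:,::-1].astype(np.float32))
        print(n,c,round(r['p'],2),m.sum(),np.round(rc[0],1),np.round(rc[1],1),round(rc[2],1))
        if c=='top':
            B=np.array([atz(F[c],p,.095 if n[0]=='b' else .01) for p in cv2.boxPoints(rc)]);print(B[:,:2].tolist())
```

```text
focus [0.6283 0.0303 0.1401] [np.float64(0.004643480878869138), np.float64(0.004643480878869103)]
bar [ 0.6337 -0.0639  0.1967] [np.float64(0.0007132162791620598), np.float64(0.0007132162791622359)]
bgmid [ 0.4729 -0.3581  0.0419] [np.float64(0.0023005927846239016), np.float64(0.002300592784623744)]
bgmid_b [ 0.4907 -0.4712  0.0321] [np.float64(0.0036640035610438354), np.float64(0.0036640035610438363)]
bgmid_c [ 0.4887 -0.2264  0.0455] [np.float64(0.0020565766703828287), np.float64(0.0020565766703826752)]
grip [0.4911 0.3776 0.0442] [np.float64(0.004850992037924829), np.float64(0.004850992037924849)]
pocket [0.5741 0.3661 0.0086] [np.float64(0.0007671625853871687), np.float64(0.0007671625853873062)]
stand [0.6339 0.0329 0.0011] [np.float64(0.0015716663192339385), np.float64(0.0015716663192338373)]
background top 0.87 640 [360.6 216.5] [16.4 42.5] 21.4
[[0.4213199925127617, -0.30618316762908937], [0.5343322270862922, -0.3529685289050805], [0.5180678480795267, -0.39545162474390827], [0.4058189187638294, -0.34802397730098683]]
background top 0.68 283 [395.9 210.6] [11.  28.2] 35.5
[[0.4
[... 657 characters left out ...]
[227.6 169.5] [ 99.1 118.5] 68.0
[[0.6640886768177632, 0.24703466120244935], [0.8090604787383494, -0.072589116782695], [0.5321666967309606, -0.18321786680232893], [0.399897654397437, 0.12424147561050808]]
background scene 0.95 948 [225.3 159.6] [28.1 35.9] 82.2
background scene 0.87 331 [244.2 186.5] [31.6 16.6] 48.8
background scene 0.72 348 [200.5 150. ] [18. 23.] 90.0
background scene 0.3 1605 [390.6 333.7] [26.7 71.7] 62.6
tray top 0.94 1026 [115.9 201. ] [19.  57.6] 13.1
[[0.430674240101598, 0.41539958659684517], [0.605300167794685, 0.3925280631097699], [0.5927891211896805, 0.3338510560632857], [0.4187633990873064, 0.35840679533792513]]
tray scene 0.6 1636 [390.2 334.1] [26.7 72.2] 60.9
```

View pics/c.png

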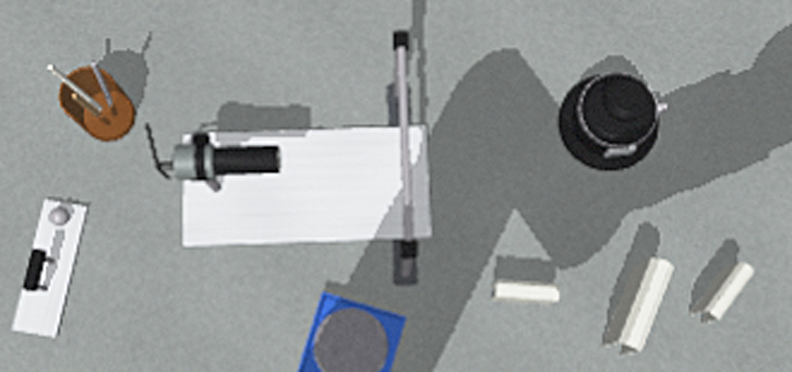

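View pics/d.png

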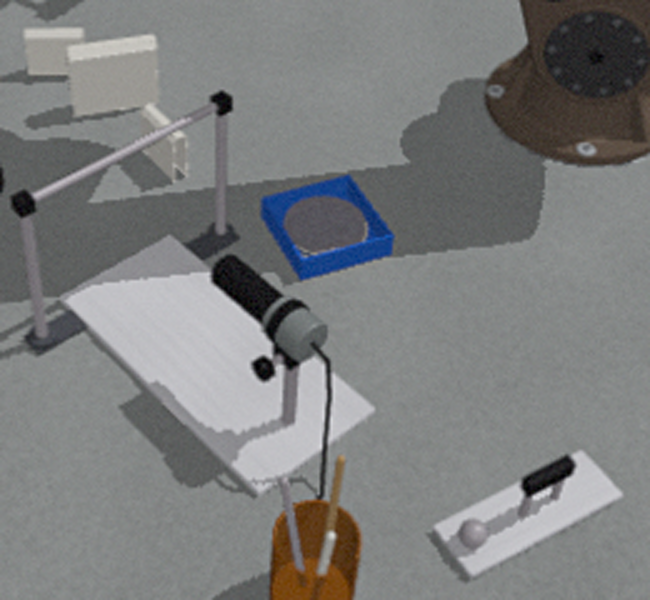

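The crops confirm that the middle fold is the largest. I read the stand's features as follows:

| Crop | End blocks | Lens front | Plate corners |
|---|---|---|---|
| Top | (401,39), (408,248) | (280,160) | (183,134), (427,124), (431,237), (183,246) |
| Scene | (222,103), (23,204) | not read | (66,298), (172,237), (374,408), (260,491) |

I'll fit poses for the stand, fold and tray.

```bash
cat > fit.py <<'E'
from h import *
from scipy.optimize import minimize,least_squares
from scipy.spatial.transform import Rotation as Rt
def box(cx,cy,cz,lx,ly,lz): return np.array([[cx+sx*lx/2,cy+sy*ly/2,cz+sz*lz/2] for sx in(-1,1) for sy in(-1,1) for sz in(-1,1)])
BG=[np.vstack([box(0,0,.043,.110,.028,.086),box(0,0,.0945,.110,.012,.001)])]
s=np.random.default_rng(0).normal(size=(200,3));s/=np.linalg.norm(s,axis=1)[:,None]
TR=[box(0,0,.007,.170,.056,.006),box(0,0,.055,.052,.014,.018),s*.0127+[.075,0,.021]]
def render(f,parts,R,t,S=4):
    m=np.zeros((384*S,512*S),np.uint8)
    for P in parts:
        u=(proj(f,P@R.T+t)+.5)*S-.5
        cv2.fillConvexPoly(m,cv2.convexHull(np.round(u*16).astype(np.int32)),255,shift=4)
    return cv2.resize(m,(512,384),interpolation=cv2.INTER_AREA)/255.
def fitpose(fs,masks,parts,x0,z=0):
    def c(p):
        R=Rt.from_euler('z',p[2]*10).as_matrix();v=0
        for f,m in zip(fs,masks):
            r=render(f,parts,R,np.array([p[0],p[1],z]));v+=1-np.minimum(r,m).sum()/np.maximum(r,m).sum()
        return v
    x0=np.array([x0[0],x0[1],x0[2]/10])
    o=minimize(c,x0,method='Nelder-Mead',options=dict(initial_simplex=x0+np.vstack([np.zeros(3),np.eye(3)*.012]),xatol=1e-4,fatol=1e-5))
    return o.x[0],o.x[1],np.degrees(o.x[2]*10),o.fun
E
python3 - <<'E'
from fit import *
np.set_printoptions(precision=4,suppress=True)
F={c:grab_frame(c) for c in('scene','top')}
near=lambda c,n,uv:min(regions_of(c,n),key=lambda r:np.hypot(*(np.argwhere(r['pixels']).mean(0)[::-1]-uv)))['pixels'].astype(float)
for n,P,us,ut,x0 in(('background',BG,(225,160),(361,216),(.47,-.355,-.4)),('tray',TR,(390,334),(116,201),(.507,.378,-.15))):
    ms=[near('scene',n,us),near('top',n,ut)];fs=[F['scene'],F['top']]
    print(n,'both',fitpose(fs,ms,P,x0))
    for k in(0,1):print('  cam',k,fitpose(fs[k:k+1],ms[k:k+1],P,x0))
pts={'top':(np.array([[401,39],[408,248],[280,160],[427,124],[431,237],[183,246],[183,134]]),2.4,(95,90)),
 'scene':(np.array([[23,204],[222,103],[224,271],[66,298],[172,237],[374,408],[260,491]]),2.5,(180,130))}
def model(p,zs,zl=None):
    y0=p[3];L=[[.129,-.1,zs],[-.129,-.1,zs],[0,.045,.14],[.075,y0-.16,.01],[-.075,y0-.16,.01],[-.075,y0+.16,.01],[.075,y0+.16,.01]]
    return np.array(L)@Rt.from_euler('z',p[2]).as_matrix().T+[p[0],p[1],0]
def res(p,cs):
    o=[]
    for c in cs:
        q,s_,off=pts[c];u=(q+.5)/s_-.5+np.array(off)
        o.append((proj(F[c],model(p,.199 if c=='top' else .19))-u))
    return np.concatenate(o)
for cs in(['scene'],['top'],['scene','top']):
    r=least_squares(lambda p:res(p,cs).ravel(),[.63,.03,0,0],x_scale=[.1,.1,.1,.1]);print(cs,r.x,np.degrees(r.x[2]));print(res(r.x,cs).round(1).tolist())
E
```

```text
background both (np.float64(0.47216225419891805), np.float64(-0.3639907225967931), np.float64(-22.269494408972776), np.float64(0.14027930522629473))
  cam 0 (np.float64(0.47038675197201657), np.float64(-0.3658079471873166), np.float64(-24.186531790098364), np.float64(0.04486239159680483))
  cam 1 (np.float64(0.4728595660330271), np.float64(-0.36374033219702107), np.float64(-21.96307065342069), np.float64(0.0822889369944172))
tray both (np.float64(0.5100634415842669), np.float64(0.37590676410560514), np.float64(-7.996804008229531), np.float64(0.2683582427046004))
  cam 0 (np.float64(0.5088378212726477), np.float64(0.37581520411931524), np.float64(-8.747263824189814), np.float64(0.10790479634269179))
  cam 1 (np.float64(0.5113933471552582), np.float64(0.3761868479961887), np.float64(-7.49468297824432), np.float64(0.14739803503211357))
['scene'] [0.6259 0.0288 0.0578 0.0264] 3.3106362617534586
[[-2.6, 1.5], [2.8, -1.1], [0.0, -1.0], [-2.0, -0.8], [-0.1, -1.1], [1.5, 0.2], [0.4, 0.7]]
['top'] [0.6272 0.0284 0.0573 0.0246] 3.2828396874363
[[-0.4, -3.6], [0.7, 3.5], [-0.3, -0.3], [-0.4, 0.5], [0.1, -0.1], [0.0, -0.1], [0.3, -0.1]]
['scene', 'top'] [0.6264 0.0286 0.0578 0.0256] 3.3135800317890136
[[-2.8, 1.6], [2.6, -1.1], [-0.2, -1.0], [-2.3, -0.9], [-0.4, -1.2], [1.1, 0.1], [-0.1, 0.5], [-0.5, -3.4], [0.6, 3.7], [-0.4, -0.0], [-0.8, 0.7], [-0.3, 0.2], [-0.4, 0.2], [-0.1, 0.1]]
```

```bash
python3 -m inch '1 5 5 0 0 0 -8; 1 10 11 0 0 0 -17; 1 15 16 0 0 0 -26; 1 20 22 0 0 0 -35; 1 25.9 27.7 0 0 0 -41; 1 25.9 27.7 0 0 0 -41; 1 25.9 27.7 0 0 0 -41; 1 25.9 27.7 0 0 0 -41'
```

```text
t: 2.9
eef_pos: [0.4721, -0.3632, 0.2266]
ee_rot: [-3.141, 0.0, 1.177]
force: [-0.7, 0.5, -0.0]
width: 0.0875
```

```bash
python3 -m inch '1 0 -0.1 -5 0 0 0; 1 0 -0.1 -10 0 0 0; 1 0 -0.1 -14 0 0 0; 1 0 -0.1 -17 0 0 0; 1 0 -0.1 -17.7 0 0 0; 1 0 -0.1 -17.7 0 0 0' && python3 -m inch '0.2 0 0 0 0 0 0; 0.2 0 0 0 0 0 0; 0.2 0 0 0 0 0 0; 0.2 0 0 0 0 0 0;0.2 0 0 0 0 0 0; 0.2 0 0 0 0 0 0' 25
```

```text
t: 3.65
eef_pos: [0.4717, -0.3651, 0.0499]
ee_rot: [-3.141, 0.0, 1.176]
force: [-1.0, 0.5, 0.5]
width: 0.0875
t: 4.4
eef_pos: [0.4717, -0.365, 0.0499]
ee_rot: [-3.141, 0.0, 1.177]
force: [0.1, 0.2, 0.7]
width: 0.0329
```

```bash
python3 -m inch '0.2 0 0 0 0 0 0; 0.2 0 0 0 0 0 0; 0.2 0 0 0 0 0 0; 0.2 0 0 5 0 0 0;0.2 0 0 10 0 0 0; 0.2 0 0 15 0 0 0; 0.2 0 0 19 0 0 0; 0.2 0 0 22 0 0 0; 0.2 0 0 23 0 0 0; 0.2 0 0 23 0 0 0' 25
python3 - <<'E'
from fit import *
F={c:grab_frame(c) for c in('scene','top')}
st=telemetry.get_state();T=np.array(st['eef_pos']);print(T,st['force'],st['width'])
fs=[];ms=[]
for c in F:
    r=regions_of(c,'background')
    pr=proj(F[c],T)[0]
    m=min(r,key=lambda r:np.hypot(*(np.argwhere(r['pixels']).mean(0)[::-1]-pr)))['pixels']
    print(c,pr,np.argwhere(m).mean(0)[::-1],m.sum())
a=np.hstack([F['scene']['pixels'][60:300,100:400,::-1],F['top']['pixels'][100:340,200:500,::-1]])
cv2.imwrite('pics/e.png',cv2.resize(a,(800,320)))
E
```

```text
t: 5.65
eef_pos: [0.4716, -0.3649, 0.2796]
ee_rot: [-3.141, -0.0, 1.176]
force: [-0.4, 0.1, -1.6]
width: 0.0279
[ 0.4711506  -0.36464429  0.27823354] [ 0.08885862  0.51228115 -1.73017532] 0.027824452562009463
scene [220.04614184  93.60121314] [219.26106195  97.13384956] 904
top [388.37622847 207.78089441] [384.98853868 223.28939828] 349
```

View pics/e.png

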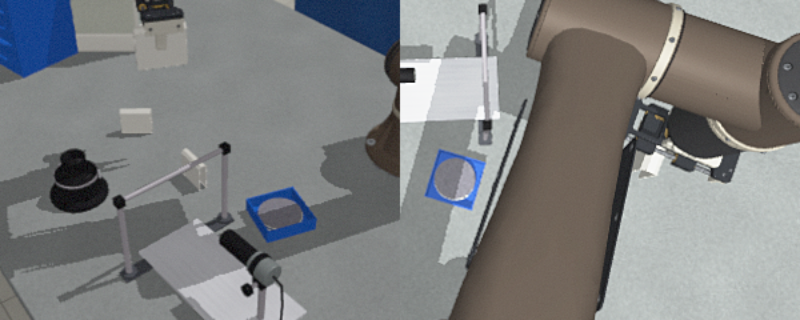

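The fold is held and lifted, showing in the left half at (160,45). Next I'll move it above the bar.

```bash
python3 -m inch '0.2 2 3.5 0 0 0 3; 0.2 4.5 8 0 0 0 7; 0.2 7 12.5 0 0 0 11; 0.2 9.5 17 0 0 0 15; 0.2 12 21.5 0 0 0 19; 0.2 14 26 0 0 0 23; 0.2 16 29.3 0 0 0 25.9; 0.2 16.1 29.4 0 0 0 25.9; 0.2 16.1 29.4 0 0 0 25.9; 0.2 16.1 29.4 0 0 0 25.9; 0.2 16.1 29.4 0 0 0 25.9'
cat > chk.py <<'E'
from fit import *
F={c:grab_frame(c) for c in('scene','top')}
st=telemetry.get_state();T=np.array(st['eef_pos']);print(T,np.degrees(st['ee_rot']),st['force'])
ms=[]
for c in F:
    pr=proj(F[c],T+[0,0,.02])[0];R=regions_of(c,'background')
    m=min(R,key=lambda r:np.hypot(*(np.argwhere(r['pixels']).mean(0)[::-1]-pr)))['pixels'].astype(float);ms.append(m)
    print(c,pr,np.argwhere(m).mean(0)[::-1],m.sum())
a=np.hstack([F['scene']['pixels'][90:310,130:350,::-1],F['top']['pixels'][60:280,150:370,::-1]])
import sys
cv2.imwrite('pics/'+sys.argv[1],cv2.resize(a,(800,400),interpolation=cv2.INTER_CUBIC))
np.savez('m.npz',s=ms[0],t=ms[1])
E
python3 chk.py f.png
```

```text
t: 7.22
eef_pos: [0.6318, -0.0716, 0.2784]
ee_rot: [-3.139, 0.0, 1.627]
force: [-0.1, -0.1, -1.8]
width: 0.0277
[ 0.6319583  -0.07139401  0.27848537] [-1.79854424e+02  9.20276669e-03  9.32472818e+01] [ 0.00367039  0.25351319 -0.72173558]
scene [228.51161551 153.46297434] [224.48695652 167.00869565] 1150.0
top [264.25491816 136.91023729] [265.32227488 148.38862559] 211.0
```

View pics/f.png

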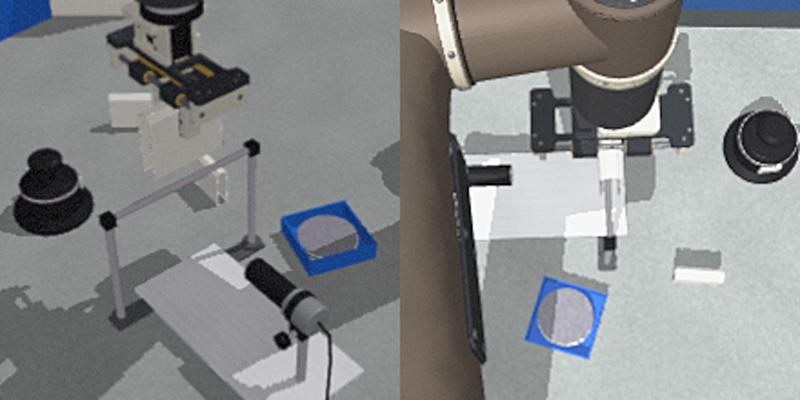

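Run:
```python
from fit import *
F={'scene':grab_frame('scene')};f=F['scene']
T=np.array(telemetry.get_state()['eef_pos']);R=Rt.from_euler('z',3.25,degrees=True).as_matrix()
C=np.array([[-.055,.014,0],[.055,.014,0],[-.055,.014,.086],[.055,.014,.086],[.055,.006,.095],[-.055,.006,.095]])
u=proj(f,C@R.T+[T[0],T[1],T[2]-.05]);print(u.round(1).tolist())
a=f['pixels'][130:210,190:270,::-1];a=cv2.resize(a,None,fx=7,fy=7,interpolation=cv2.INTER_CUBIC)
for p in u: cv2.circle(a,tuple(int(v) for v in ((p-[190,130]+.5)*7)),3,(0,0,255),-1)
# bar as fitted
b=np.array([[-.12,-.1,.19],[.12,-.1,.19]])@R.T+[.6264,.0286,0]
v=((proj(f,b)-[190,130]+.5)*7).astype(int);cv2.line(a,tuple(map(int,v[0])),tuple(map(int,v[1])),(0,255,0),1)
cv2.imwrite('pics/g.png',a)
```

```text
[[251.7, 171.6], [214.6, 189.9], [251.0, 141.7], [211.8, 159.6], [209.4, 154.6], [248.7, 137.0]]
```

View pics/g.png

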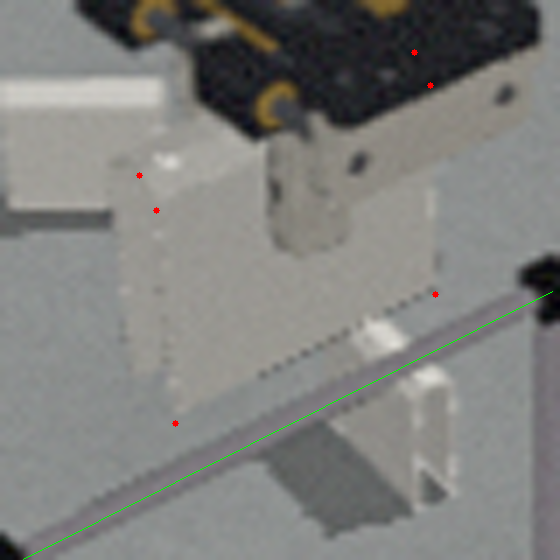

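The corners predicted from the TCP and the fitted bar line are off from the picture by the same ~1–2 px. So the relative alignment is good, and I'll lower in stages with a force check.

```bash
python3 -m inch '0.2 0 0 -1.5 0 0 0; 0.2 0 0 -3 0 0 0; 0.2 0 0 -4.5 0 0 0; 0.2 0 0 -5.5 0 0 0; 0.2 0 0 -5.5 0 0 0'; python3 -m inch '0.2 0 0 -1.5 0 0 0; 0.2 0 0 -3 0 0 0; 0.2 0 0 -4.5 0 0 0; 0.2 0 0 -5.5 0 0 0; 0.2 0 0 -5.8 0 0 0; 0.2 0 0 -5.8 0 0 0'
```

```text
t: 8.1
eef_pos: [0.6316, -0.071, 0.2222]
ee_rot: [-3.137, 0.0, 1.628]
force: [0.6, -0.2, -1.0]
width: 0.0282
t: 8.85
eef_pos: [0.6317, -0.0711, 0.1642]
ee_rot: [-3.137, 0.0, 1.628]
force: [-0.3, -0.4, -0.4]
width: 0.0278
```

```bash
python3 -m inch '0.2 0 0 -0.4 0 0 0; 0.2 0 0 -0.8 0 0 0; 0.2 0 0 -1.0 0 0 0; 0.2 0 0 -1.0 0 0 0';python3 -m inch '0.2 0 0 -0.1 0 0 0; 0.2 0 0 -0.2 0 0 0; 0.2 0 0 -0.2 0 0 0'
```

```text
t: 9.35
eef_pos: [0.6316, -0.0711, 0.154]
ee_rot: [-3.137, 0.0, 1.628]
force: [-0.5, 0.2, -1.8]
width: 0.0279
t: 9.72
eef_pos: [0.6319, -0.0711, 0.1528]
ee_rot: [-3.138, 0.001, 1.628]
force: [-1.9, 0.6, 4.5]
width: 0.0279
```

```bash
python3 -m inch '0.4 0 0 0 0 0 0; 0.5 0 0 0 0 0 0; 0.6 0 0 0 0 0 0; 0.7 0 0 0 0 0 0; 0.7 0 0 0 0 0 0; 0.7 0 0 0 0 0 0'; python3 -m inch '0.7 0 0 1 0 0 0; 0.7 0 0 3 0 0 0; 0.7 0 0 6 0 0 0; 0.7 0 0 9 0 0 0; 0.7 0 0 12 0 0 0; 0.7 -4 4 13 0 0 0; 0.7 -8 8 13 0 0 0; 0.8 -12 12 13 0 0 0; 1 -14 16 13 0 0 -3;1 -14 20 13 0 0 -6;1 -14 20 13 0 0 -6'
python3 - <<'E'
from fit import *
F={c:grab_frame(c) for c in('scene','top')}
near=lambda c,n,uv:min(regions_of(c,n),key=lambda r:np.hypot(*(np.argwhere(r['pixels']).mean(0)[::-1]-uv)))['pixels'].astype(float)
a=np.hstack([cv2.resize(F[c]['pixels'][y:y+90,x:x+90,::-1],(400,400),interpolation=cv2.INTER_CUBIC) for c,x,y in(('scene',185,155),('top',215,95))])
cv2.imwrite('pics/i.png',a)
fs=list(F.values());c=np.array([.6322,-.0712,.15])
ms=[near(n,'background',proj(F[n],c)[0]) for n in F];print([m.sum() for m in ms])
print(fitpose(fs[:1],ms[:1],BG,(.632,-.071,.058),z=.103),fitpose(fs[1:],ms[1:],BG,(.632,-.071,.058),z=.103))
E
```

```text
t: 10.48
eef_pos: [0.6319, -0.0712, 0.1528]
ee_rot: [-3.138, 0.001, 1.628]
force: [0.2, -0.3, -0.4]
width: 0.0611
t: 11.85
eef_pos: [0.4917, 0.131, 0.2838]
ee_rot: [-3.139, -0.0, 1.526]
force: [-0.6, -0.4, -0.5]
width: 0.087
[np.float64(1397.0), np.float64(476.0)]
(np.float64(0.6289690093420122), np.float64(-0.07410684625413398), np.float64(4.14426291047619), np.float64(0.06069934003996369)) (np.float64(0.6356742531592785), np.float64(-0.07271192260951573), np.float64(3.213273509852175), np.float64(0.1931068902979095))
```

View pics/i.png

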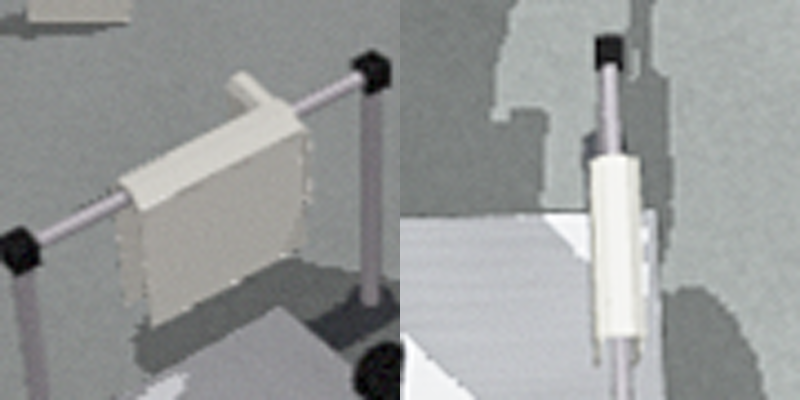

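The background hangs straight on the bar. In the top crop it spans rows 157–336 and sits within about 2 mm of the midpoint between the end blocks. Now I'll refine the tray pose using the black handle and the ball.

Run:
```python
from fit import *
np.set_printoptions(precision=4,suppress=True)
F={c:grab_frame(c) for c in('scene','top')};fs=[F['scene'],F['top']]
U=[]
for c,x,y,w,h in(('scene',380,305,45,30),('top',98,190,24,26)):
    g=F[c]['pixels'][y:y+h,x:x+w].max(2)<50
    n,l,s,ct=cv2.connectedComponentsWithStats(g.astype(np.uint8));k=1+np.argmax(s[1:,4]);U.append(ct[k]+[x,y]);print(c,s[k],ct[k]+[x,y])
print('handle',tri(fs,U),atz(F['top'],U[1],.06),atz(F['scene'],U[0],.056))
b=[(473.5/2.5-.3+180,533.5/2.5-.3+130),(60.5/2.4-.3+95,215.5/2.4-.3+90)]
print('ball',tri(fs,b),atz(F['top'],b[1],.021),atz(F['scene'],b[0],.021))
ms=[max(regions_of(c,'tray'),key=lambda r:r['p'])['pixels'].astype(float) for c in F]
for k in(0,1):print(fitpose(fs[k:k+1],ms[k:k+1],TR,(.51,.376,-.14)),ms[k].sum())
```

```text
scene [  9   8  20  15 149] [398.604  319.9866]
top [ 7  6  9 15 65] [108.7538 203.9385]
handle (array([0.4965, 0.3782, 0.0525]), [np.float64(0.0015968942655095726), np.float64(0.0015968942655094464)]) [0.4945 0.3765 0.06  ] [0.5002 0.3784 0.056 ]
ball (array([0.5746, 0.3665, 0.021 ]), [np.float64(0.002016481926867062), np.float64(0.0020164819268669648)]) [0.5759 0.365  0.021 ] [0.573  0.3679 0.021 ]
(np.float64(0.5085437838305844), np.float64(0.37610751925145897), np.float64(-8.64580292856846), np.float64(0.09078026385110793)) 1690.0
(np.float64(0.5068241400192579), np.float64(0.37658924789595466), np.float64(-6.727363522786401), np.float64(0.4490272938443671)) 596.0
```

```bash
python3 -m inch '1 0.1 4 0 0 0 -1; 1 0.2 9 0 0 0 -2; 1 0.4 14 -2 0 0 -4; 1 0.6 19 -5 0 0 -5; 1 0.7 23 -9 0 0 -5.5; 1 0.7 24.6 -14 0 0 -5.5; 1 0.7 24.6 -18 0 0 -5.5; 1 0.7 24.6 -20 0 0 -5.5; 1 0.7 24.6 -20 0 0 -5.5; 1 0.7 24.6 -20 0 0 -5.5'; python3 -m inch '1 0 0 -1.5 0 0 0; 1 0 0 -3 0 0 0; 1 0 0 -4.2 0 0 0; 1 0 0 -4.8 0 0 0; 1 0 0 -4.8 0 0 0'
```

```text
t: 13.5
eef_pos: [0.4998, 0.3744, 0.0839]
ee_rot: [-3.138, -0.0, 1.426]
force: [0.1, 0.0, -0.0]
width: 0.0876
t: 14.12
eef_pos: [0.4996, 0.3742, 0.0352]
ee_rot: [-3.138, 0.001, 1.427]
force: [0.0, -0.2, 0.3]
width: 0.088
```

```bash
python3 -m inch '1 0 0.3 0 0 0 0; 1 0 0.3 0 0 0 0; 0.5 0 0.3 0 0 0 0; 0.35 0 0.3 0 0 0 0; 0.3 0 0.3 0 0 0 0; 0.25 0 0.3 0 0 0 0;0.22 0 0.3 0 0 0 0;0.2 0 0.3 0 0 0 0;0.18 0 0.3 0 0 0 0;0.14 0 0.3 0 0 0 0;0.12 0 0.3 0 0 0 0;0.1 0 0.3 0 0 0 0' 4;  python3 -m inch '0.05 0 0 0 0 0 0; 0.05 0 0 0 0 0 0; 0.05 0 0 0 0 0 0; 0.05 0 0 0 0 0 0' 4
```

```text
t: 15.62
eef_pos: [0.4995, 0.3772, 0.0351]
ee_rot: [-3.138, 0.001, 1.427]
force: [-0.7, 0.4, -1.1]
width: 0.0139
t: 16.12
eef_pos: [0.4995, 0.3772, 0.0351]
ee_rot: [-3.138, 0.001, 1.427]
force: [0.5, 1.2, -0.5]
width: 0.0139
```

```bash
python3 -m inch '0.05 0 0 0 0 0 0; 0.05 0 0 0 0 0 0; 0.05 0 0 0 0 0 0; 0.05 0 0 0.3 0 0 0; 0.05 0 0 0.8 0 0 0; 0.05 0 0 1.6 0 0 0;0.05 0 0 2.6 0 0 0;0.05 0 0 3.6 0 0 0;0.05 0 0 4.6 0 0 0;0.05 0 0 5.3 0 0 0;0.05 0 0 5.7 0 0 0;0.05 0 0 5.9 0 0 0' 55
python3 - <<'E'
from fit import *
F={c:grab_frame(c) for c in('scene','top')}
s=telemetry.get_state();print(s['force'],s['moment'],s['width'])
a=np.hstack([cv2.resize(F[c]['pixels'][y:y+100,x:x+100,::-1],(400,400),interpolation=cv2.INTER_CUBIC) for c,x,y in(('scene',340,250),('top',70,145))])
cv2.imwrite('pics/j.png',a)
E
```

```text
t: 17.62
eef_pos: [0.4994, 0.3772, 0.0942]
ee_rot: [-3.138, 0.001, 1.426]
force: [-0.4, 0.6, -2.7]
width: 0.0137
[-0.58647732  0.02188402 -2.75725102] [-0.00842666  0.02151643 -0.02152408] 0.013675506313648039
```

View pics/j.png

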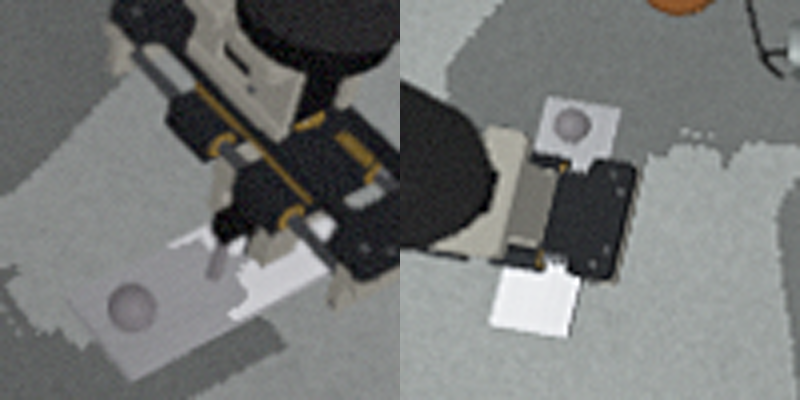

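The tray is up and level to the eye, with the ball seated at top-view pixel (113,176) and scene pixel (373,327). I'll raise it and bring it in from the robot side.

```bash
python3 -m inch '0.05 -0.2 -0.1 0.3 0 0 0.3; 0.05 -0.6 -0.4 0.9 0 0 1; 0.05 -1.2 -1 1.7 0 0 2; 0.05 -2 -2 2.6 0 0 3; 0.05 -2.8 -3.4 3.6 0 0 4; 0.05 -3.6 -5.2 4.6 0 0 5; 0.05 -4.3 -7.2 5.4 0 0 6; 0.05 -4.9 -9.3 6 0 0 7; 0.05 -5.4 -11.4 6.4 0 0 8; 0.05 -5.8 -13.5 6.6 0 0 9; 0.05 -6 -15.6 6.6 0 0 10; 0.05 -6 -17.6 6.6 0 0 11'; python3 -m inch '0.05 0 -2 0 0 0 0.3; 0.05 0 -4 0 0 0 0.4; 0.05 0 -6 0 0 0 0.4; 0.05 0 -8 0 0 0 0.4; 0.05 0 -10 0 0 0 0.4; 0.05 0 -12 0 0 0 0.4; 0.05 0 -13.8 0 0 0 0.4; 0.05 0 -15.4 0 0 0 0.4; 0.05 0 -16.7 0 0 0 0.4; 0.05 0 -17.5 0 0 0 0.4; 0.05 0 -17.7 0 0 0 0.4; 0.05 0 -17.7 0 0 0 0.4'
```

```text
t: 19.23
eef_pos: [0.439, 0.1996, 0.1601]
ee_rot: [-3.138, 0.001, 1.619]
force: [-0.2, -0.4, -2.2]
width: 0.0138
t: 20.72
eef_pos: [0.4391, 0.0226, 0.1601]
ee_rot: [-3.138, 0.001, 1.626]
force: [0.4, 0.1, -2.4]
width: 0.0137
```

Run:
```python
from fit import *
F={c:grab_frame(c) for c in('scene','top')}
T=np.array(telemetry.get_state()['eef_pos'])
e=T+np.array([.075*np.cos(.0578),.075*np.sin(.0578),-.015])
for c in F:
    print(c,'expect',proj(F[c],e),[(np.round(d['location'],1),round(d['p'],2)) for d in pinpoint(c,'ball_center')][:2],[(np.round(d['location'],1),round(d['p'],2)) for d in pinpoint(c,'tray_pocket')][:2])
a=[]
for c in F:
    x,y=(proj(F[c],e)[0]-[45,45]).astype(int);print(c,x,y)
    a.append(cv2.resize(F[c]['pixels'][y:y+80,x:x+80,::-1],(400,400),interpolation=cv2.INTER_CUBIC))
cv2.imwrite('pics/k.png',np.hstack(a))
```

```text
scene expect [[293.32992924 206.36775934]] [(array([291.3, 208.8]), 0.59)] [(array([295.6, 208.2]), 0.94)]
top expect [[225.98482348 195.20111749]] [(array([226.4, 168.7]), 0.16)] []
scene 248 161
top 180 150
```

View pics/k.png

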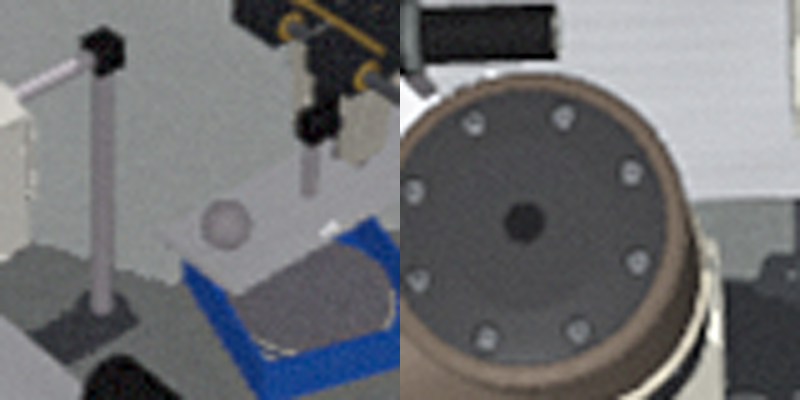

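Run:
```python
from fit import *
F={c:grab_frame(c) for c in('scene','top')};fs=[F['scene'],F['top']]
T=np.array([.4994,.3772,.0942])
X,r=tri(fs,[(132.5/4-.5+340,308.5/4-.5+250),(172.5/4-.5+70,126.5/4-.5+145)]);d=X-T
y=1.426-np.pi/2;print(X,r,Rt.from_euler('z',-y).apply(d))
# lens front in both views, axis dir
l=[(224/2.5-.3+180,271/2.5-.3+130),(280/2.4-.3+95,160/2.4-.3+90)];print('lens front',tri(fs,l))
Rz=Rt.from_euler('z',.0578)
foc=np.array([.6264,.0286,.14]);print('focus px',proj(fs[0],foc),proj(fs[1],foc))
print('needed TCP',foc-Rz.apply([.075,0,-.015]))
# refined stand: bar mid from blocks, both views
for n,p in(('+x',[(23.5/2.5-.5+180,204.5/2.5-.5+130),(401.5/2.4-.5+95,39.5/2.4-.5+90)]),('-x',[(222.5/2.5-.5+180,103.5/2.5-.5+130),(408.5/2.4-.5+95,248.5/2.4-.5+90)])):print(n,tri(fs,p))
```

```text
[0.57345701 0.3655828  0.08020774] [np.float64(0.000544124924062253), np.float64(0.0005441249240623758)] [ 0.07495828 -0.00080988 -0.01399226]
lens front (array([0.62398046, 0.07326891, 0.13677717]), [np.float64(0.0007915149276750926), np.float64(0.0007915149276751636)])
focus px [[256.88633864 226.83188082]] [[227.04686606 155.7578616 ]]
needed TCP [0.55152525 0.02426741 0.155     ]
+x (array([ 0.7539282 , -0.06476362,  0.19072244]), [np.float64(0.0008994354716853021), np.float64(0.0008994354716853869)])
-x (array([ 0.51379405, -0.07673522,  0.1925387 ]), [np.float64(0.0005598436419822828), np.float64(0.0005598436419823325)])
```

```bash
python3 -m inch '0.05 0.2 0 0 0 0 0; 0.05 0.7 0 0 0 0 0; 0.05 1.6 0.1 -0.1 0 0 0; 0.05 2.9 0.1 -0.2 0 0 0; 0.05 4.4 0.2 -0.3 0 0 0; 0.05 6 0.2 -0.4 0 0 0; 0.05 7.6 0.2 -0.5 0 0 0; 0.05 9 0.2 -0.6 0 0 0; 0.05 10.1 0.2 -0.6 0 0 0; 0.05 10.8 0.2 -0.6 0 0 0; 0.05 11.2 0.2 -0.6 0 0 0; 0.05 11.3 0.2 -0.6 0 0 0'; python3 -m inch '0.05 0 0 0 0 0 0; 0.05 0 0 0 0 0 0'
python3 - <<'E'
from fit import *
F={c:grab_frame(c) for c in('scene','top')}
T=np.array(telemetry.get_state()['eef_pos']);y=telemetry.get_state()['ee_rot'][2]-np.pi/2
e=T+Rt.from_euler('z',y).apply([.075,-.0005,-.0141]);print(T,e,np.degrees(telemetry.get_state()['ee_rot']))
for c in F: print(c,'expect',proj(F[c],e),'focus',proj(F[c],[.6268,.0287,.14]),[(np.round(d['location'],1),round(d['p'],2)) for d in pinpoint(c,'ball_center')][:2])
a=[]
for c,x,yy in(('scene',205,175),('top',180,110)):
    a.append(cv2.resize(F[c]['pixels'][yy:yy+90,x:x+90,::-1],(400,400),interpolation=cv2.INTER_CUBIC))
cv2.imwrite('pics/l.png',np.hstack(a))
E
```

```text
t: 22.62
eef_pos: [0.552, 0.0247, 0.1542]
ee_rot: [-3.138, 0.001, 1.627]
force: [0.0, -0.0, -2.5]
width: 0.0136
t: 22.88
eef_pos: [0.5518, 0.0248, 0.1543]
ee_rot: [-3.138, 0.001, 1.627]
force: [-0.1, -0.1, -3.1]
width: 0.0136
[0.55185153 0.02474331 0.15425561] [0.62676181 0.02844463 0.14015561] [-1.79781870e+02  4.73046671e-02  9.32106468e+01]
scene expect [[256.72393239 226.81067855]] focus [[256.77449563 226.92422026]] [(array([254. , 229.7]), 0.54)]
top expect [[227.102911   155.61910896]] focus [[227.01609664 155.61863305]] []
```

View pics/l.png

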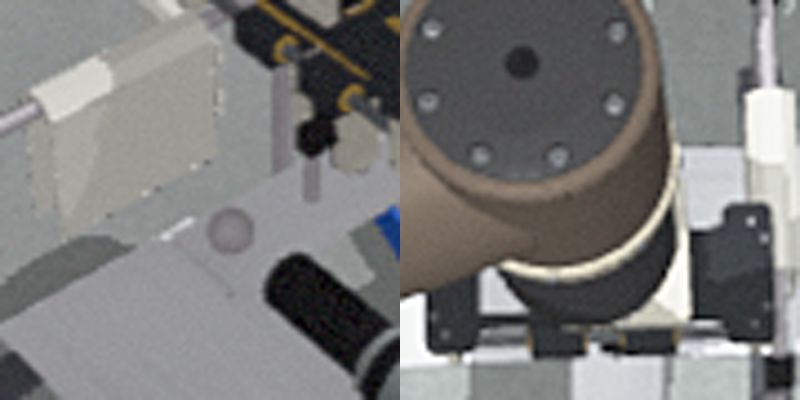

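In the scene view the ball sits at crop pixel (231,231), which is full-image (256.6,226.6). The focus projects to (256.8,226.9), so they agree within 0.4 px. The background still hangs in place, and nothing is touching.

```bash
python3 -c "
from station import *
s=telemetry.get_state();print(s['t'],s['force'],max(map(abs,s['qd'])),arm.job_done())"
```

```text
the job is handed in; nothing more can be done
23.075 [-0.24041866  1.16926221 -3.13390593] 0.0024527226444779468 None
```

I hung the largest white background on the crossbar and let go of it. I then lifted the tray by its handle and handed the job in at 23.1 s, still holding the ball in front of the lens. No verdict was reported.

**Background:** it hangs straight along the bar and looked about 2 mm off centre towards the robot in the top view. The two single-camera fits of its position along the bar disagreed by about 7 mm, one on each side of the bar's centre. I relied on comparing it with the bar's end blocks in the same picture.

**Ball:** it was seated in its pocket in every check. In the scene camera it was within 0.4 px (about 1 mm) of the focus point. The position worked out from the tool pose agreed within 0.5 mm of my focus estimate, which itself is only good to about 2 mm.

**Tray:** it was level to about 0.2° by the tool's orientation, and still. The only steady force was its own weight (about 3 N), so it was not touching the stand.

**Not confirmed:** the arm hid the ball from the top camera at the end, so the final position rests on the scene camera and the tool pose. I did not re-measure the cutter, beaker and tub at the end, but no move came near the cutter or beaker, and the tray passed well above the tub.

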